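# Set the ratchet spanner to loosen and release the bread slicer's clamp bolt

### The job

The ratchet spanner on the bread slicer's clamp bolt is still set to tighten. Flip its red direction lever fully over to the loosening side, then swing the handle counter-clockwise (seen from above) until the bolt has turned all the way to its stop and you feel it come up firmly there, but never strain the spanner past its limit marks; then let go and leave everything else on the bench where it is.

Things in the scene. Friction and masses are not known exactly. Their poses are not given: they have to be found in the camera images.
- head (a point): Centre of the flat top of the steel ratchet head (disc 80 mm across), on the bolt's vertical axis, 98 mm above the bench; the neck's top is level with it, and a knob 28 mm across on the axis rises to 111 mm. The ratchet sits captive on the bolt. Handle, lever and bolt all turn about vertical axes.
- slicer: The bread slicer, fixed, standing elsewhere and turned each time; origin on the bench under the bolt. Its white drive case under the ratchet is 160 mm square and 66 mm high (corners 114 mm from the bolt axis). Its bed and 174 mm high blade frame stand from 80 to 320 mm out along its +y axis, away from the handle.
- grip (a point): Middle of the handle's black rubber sleeve, 155 mm from the bolt axis. The sleeve is 80 mm long, 22 mm wide and 20 mm high, underside 76 mm and top 96 mm above the bench, nothing beneath it. The handle points level from head to grip; the point's x axis points outward along it, y to the counter-clockwise side, z up.
- lever_tip (a point): Point in the upright red tab of the direction lever, 14 mm above the flat neck and 10 mm below the tab's top. Tab: 9 mm wide across the handle, 10 mm along it, 22 mm from the lever's pivot on the outward side; the pivot is on the handle's centre line 46 mm from the bolt axis. A sideways push of 3 to 4 N moves it and it stays where left; over 6 N at its end stop the handle swings along.
- lever (a joint): Direction lever, rad, end stops at -0.45 (tab over to the clockwise side of the handle: set to tighten) and +0.45 (tab over to the counter-clockwise side: set to loosen); 0 is in line with the handle. Starts near the tightening stop.
- spanner (a joint): Swing of the ratchet's head about the bolt, rad, growing counter-clockwise seen from above; starts at -0.1 to 0.1, can swing from -0.3 to 1.7, stays where left. Swinging it free takes 0.4 to 0.6 N m (a spring pawl rides over teeth 0.31 rad apart). In the driven direction there is up to 0.5 rad of lost motion before it bites, different each time.
- bolt (a joint): Turn of the clamp bolt, rad, growing counter-clockwise (loosening): starts at 0 to 0.2, end stop at 0.65 (the yellow lug on the dark collar under the head then meets the red pin on the case). Friction holds it where it is left; turning it takes about 1 N m at the handle, the spanner's own drag included.
- strain (a joint): Elastic bend of the handle against the head, rad, positive when the handle is pushed counter-clockwise: 80 N m per rad, so it tells the torque on the handle (0.0125 while the bolt turns; 0.02, 1.6 N m, is firmly at the stop; the limit is 0.042, 3.4 N m, 22 N at the sleeve's middle). A red pointer 108 mm from the bolt axis shows it between two white limit marks 4.5 mm either side.
- washer: Bystander: brass washer, 24 mm across, 4 mm thick, lying on the drive case's corner away from the handle; origin at the centre of its underside.
- screwdriver: Bystander: red-handled screwdriver 200 mm long lying on the bench; origin under its middle.
- flat_spanner: Bystander: flat steel spanner 180 mm long lying on the bench; origin under its middle.
- brush: Bystander: cleaning brush 200 mm long with blue handle lying on the bench; origin under its middle.
- beaker: Bystander: steel cup, 72 mm across, 85 mm high; origin at its underside.
- jar: Bystander: amber jar, 72 mm across, 100 mm high; origin at its underside.
- tin: Bystander: tin with green label, 76 mm across, 80 mm high; origin at its underside.

How it is judged:
By the outcome, as a careful person would: the job done as asked, in the order asked, and still so for the second after the job is handed in, with the robot touching nothing.
It also fails if it takes over 72 s, if anything falls off the work surface, if the arm or the gripper's body presses on something with over 40 N, if the wrist force passes 120 N, or if a joint passes its speed limit or range.

### The arm

A 6-joint arm with a two-finger parallel gripper is mounted at the origin on the work surface. World frame = base frame: x ahead of the robot, y to its left, z up, the work surface at z = 0. Lengths are in m, angles in rad, forces in N, time in s.
With the tool pointing down it reaches from about 0.15 to 0.775 m from the base axis. Payload 6.1 kg.
Tool frame: the origin (TCP) lies midway between the tips of the shut fingers; the grasp point (between the pads) lies 19 mm behind it; z points along the fingers, y is the direction in which the jaws open and shut (so a half turn about z gives the same grasp; the last joint's range is limited). The gripper opens to 85 mm and grips with 20 to 120 N. Pads are 22 mm wide; open, the fingers measure 114 mm over their backs; the gripper's body (76 mm by 85 mm) begins 54 mm behind the grasp point. The pads swing forward as they close: fully open they stand 13 mm farther back than shut.
Start: joints at [1.122, 0.126, -0.04, 1.405, 0, 1.571], TCP at [0.228, 0.473, 0.231] pointing down, gripper open.
Joint ranges: [-2.72, 2.72], [-0.95, 1.95], [-1.27, 1.35], [-1.78, 2.02], [-1.46, 1.47], [-3.14, 3.14]. Speed limits (rad/s): [2.39, 2.39, 3.01, 3.14, 3.14, 3.14].

### API

Orientations are given as a unit quaternion [w, x, y, z].
In Python, from cell import state, camera, hand_in gives the robot as it stands.
- The arm moves only by the tool send_rows, never from a script. Its argument "rows" is one flat list of numbers, 6 for each row, row after row: the shift along the tool's x, y, z in units of 0.025 m (1.0 is 0.025 m), then the turn, a rotation vector about the tool's x, y, z in units of 0.15 rad (1.0 is 0.15 rad). A call has 1 to 20 rows; each row shifts and turns the commanded pose from where the row before left it, along the tool's axes as they then stand; what a row does not reach is not made up. A row lasts 1/8 s, in which the tool goes at most 62.5 mm and 10.7 degrees, less where a joint would pass 70% of its speed; a pose out of reach is approached as far as the arm can. A call with a number of a shift or a turn outside -1 to 1 is refused whole. A call with a gripper value outside its range is refused whole. "fingers" is the gripper command: -1 is shut, 1 is fully open, values between are in proportion, set as the call begins (left out, the last holds). The fingers move at their own pace and stop on an object; "squeeze" is the grip in N (left out, the last holds). Time passes only in rows, so rows that do not move let the fingers close. It gives the time, the measured TCP pose, the force and the opening at its end, in the units of the state.
- state(): the state, without advancing time (a new reading comes with each control period).
- camera(name): name is "scene" or "top" or "wrist"; returns a dict with "color" (480x640x3 uint8, blue, green, red), "z_map" (480x640 float32, m along the optical axis (not along the pixel's ray), 0 where there is no reading), "fov_y" (degrees; the focal length in pixels is half the picture's height over the tangent of half this angle, whatever the lens; pixels are square), "cx", "cy" (the principal point, pixels), "dist" ([k1, k2, p1, p2, k3] as OpenCV has them; the pictures are not rectified), "rvec" (rotation vector, rad) and "tvec" (3), from world to camera coordinates, as OpenCV has them. Camera axes: x right, y down, z forward; pixel columns grow to the right and rows downward; lengths in m; the calibration is good to about 2 mm. A picture is of the moment at which its call begins.
- hand_in(): hands the job in, once; it reports no verdict.
The state is a dict: "t": time; "qpos": joint angles; "qd": joint speeds; "effort": joint torques, N m; "tcp_pos": TCP position; "ee_rot": TCP orientation; "ft_force": force on the tool from outside, world axes, zero at the start; "torque": the same for the moment, N m; "width": opening from 0.0 (shut) to 1.0 (fully open).
Only numpy, scipy, OpenCV 4.12 (cv2) and the standard library are available. Lean on these libraries where they do the work, as an engineer would, in place of code of your own. Each camera call takes 0.05 s, during which the arm holds its last target.

## Working session

There is one attempt and no reset: what is moved stays moved. The work goes in short steps, Python scripts to look and compute and a tool call to move; the robot and the scene stay as the last step left them, time stands still between calls to the robot, and variables do not carry over. Pictures are saved under pics/ and viewed, and the job is handed in when it is done.

Besides the shell and the picture viewer there is one more tool, called after "Request:" as name(argument=value, ...) on one line, values as JSON. send_rows: Moves the arm, as the interface text tells. Its arguments: {"type":"object","properties":{"rows":{"type":"array"},"fingers":{"type":"number"},"squeeze":{"type":"number"}},"required":["rows"]}

```bash
ls; mkdir -p pics; cat > h.py <<'E'
import numpy as np, cv2
from cell import state, camera
def K(c):
    f=240/np.tan(np.radians(c['fov_y'])/2)
    return np.array([[f,0,c['cx']],[0,f,c['cy']],[0,0,1.]])
def ray(c,u,v):
    d=np.array(c['dist'],float)
    p=cv2.undistortPoints(np.array([[[u,v]]],float),K(c),d)[0,0]
    R=cv2.Rodrigues(np.array(c['rvec'],float))[0];t=np.array(c['tvec'],float).ravel()
    return -R.T@t, R.T@np.array([p[0],p[1],1.])
def onz(c,u,v,z):
    o,d=ray(c,u,v); return o+d*(z-o[2])/d[2]
def proj(c,P):
    return cv2.projectPoints(np.array(P,float).reshape(-1,1,3),np.array(c['rvec'],float),np.array(c['tvec'],float),K(c),np.array(c['dist'],float))[0][:,0]
E
python3 - <<'E'
from h import *
import pickle
print(state())
C={n:camera(n) for n in('scene','top','wrist')}
pickle.dump(C,open('c0.pkl','wb'))
for n in C:
    cv2.imwrite(f'pics/{n}0.png',C[n]['color']); c=C[n]; o,_=ray(c,320,240); print(n,o,c['fov_y'],c['dist'])
E
```

```text
pics
{'t': 0.0, 'qpos': array([ 1.12201126e+00,  1.26430696e-01, -4.05830447e-02,  1.40539673e+00,
       -2.28209083e-05,  1.57077003e+00]), 'qd': array([ 0.00092148, -0.00032052, -0.00027273, -0.00100951, -0.00073155,
       -0.00095499]), 'effort': array([-1.10670240e-03, -4.35912108e+01,  3.52925348e+01,  1.73386530e-02,
        6.55841222e-05, -9.82185298e-06]), 'tcp_pos': array([0.22761869, 0.47265632, 0.2305133 ]), 'ee_rot': array([-1.68471036e-04,  2.22501265e-01,  9.74932067e-01, -7.89375431e-04]), 'ft_force': array([-0.36303724, -0.29999212, -0.20330904]), 'torque': array([0.01771001, 0.00646235, 0.0065802 ]), 'width': 1.002208554303201}
scene [0.89899323 0.6305011  1.04239924] 50.625042449759675 [-0.13422275  0.          0.          0.          0.        ]
top [0.38209739 0.08131475 1.83411362] 42.769724345548894 [0.04158585 0.         0.         0.         0.        ]
wrist [0.16671841 0.50251426 0.37233885] 63.671543243547426 [0.01247305 0.         0.         0.         0.        ]
```

View pics/scene0.png

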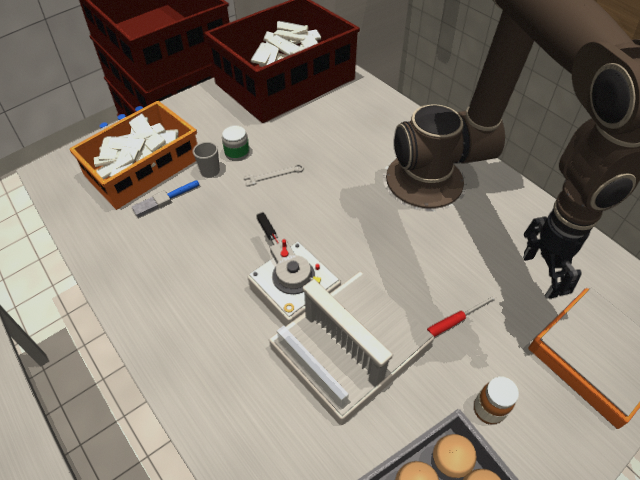

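View pics/top0.png

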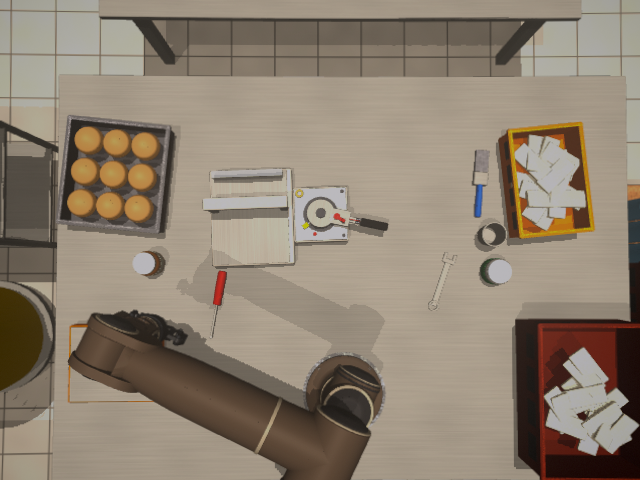

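View pics/wrist0.png

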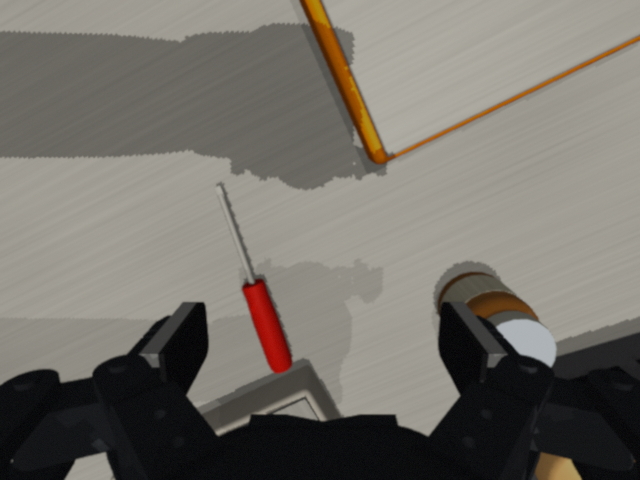

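```bash
python3 - <<'E'
from h import *
import pickle
C=pickle.load(open('c0.pkl','rb'))
a=C['top']['color'][175:255,280:400]; cv2.imwrite('pics/t1.png',cv2.resize(a,None,fx=6.5,fy=6.5,interpolation=cv2.INTER_CUBIC))
a=C['scene']['color'][200:330,235:355]; cv2.imwrite('pics/s1.png',cv2.resize(a,None,fx=4.5,fy=4.5,interpolation=cv2.INTER_CUBIC))
E
```

```text
(no output)
```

View pics/t1.png

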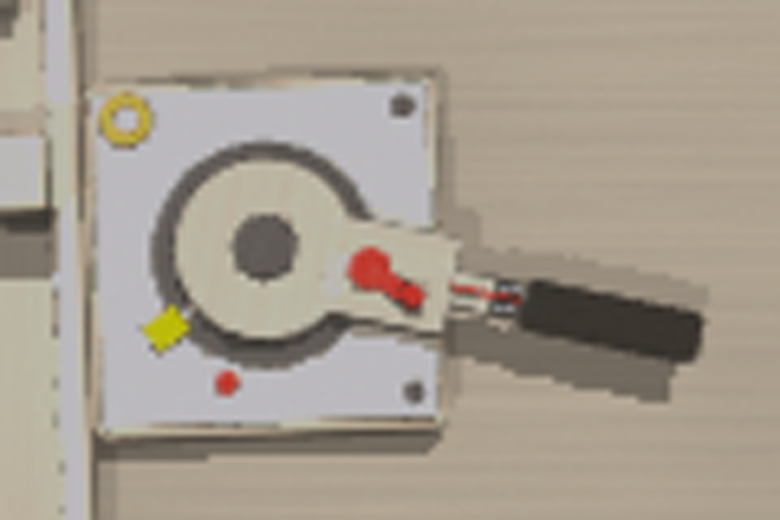

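View pics/s1.png

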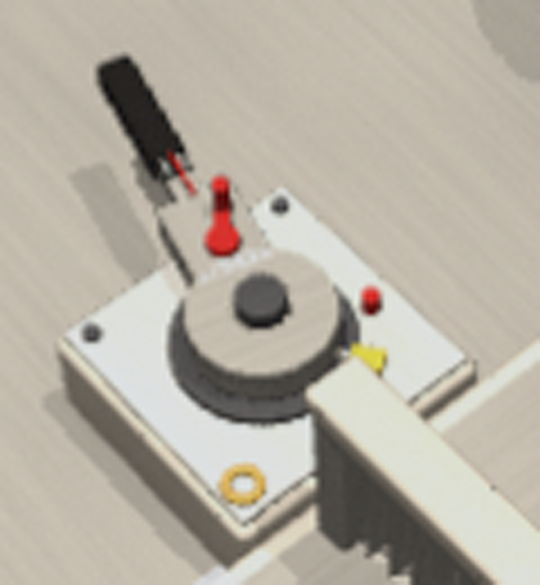

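```bash
python3 - <<'E'
from h import *
import pickle
C=pickle.load(open('c0.pkl','rb'))
c=C['top']
def g(x,y,z): return onz(c,280+(x+.5)/6.5-.5,175+(y+.5)/6.5-.5,z)
h=g(265,247,.111);s=g(612,322,.096)
print('head',h,'sleeve',s,np.linalg.norm((s-h)[:2]),np.arctan2(*(s-h)[[1,0]]))
print('tabtop',g(412,295,.122),'pivot',g(369,268,.1))
sc=C['scene']
def g2(x,y,z): return onz(sc,235+(x+.5)/4.5-.5,200+(y+.5)/4.5-.5,z)
print('scene head',g2(261,290,.111),'tabtop',g2(221,184,.122),'sleevefar',g2(113,62,.096))
print('depth head', c['z_map'][213,321],c['z_map'][224,374])
for P,n in (((145,190),'case'),):
  pass
for q in [(90,85),(440,72),(440,425),(97,432)]: print('case',g(*q,.066))
for q in [(166,329),(227,383)]: print(g(*q,.08)-h, np.arctan2(*(g(*q,.08)-h)[[1,0]]))
E
```

```text
head [0.52950624 0.0701463  0.111     ] sleeve [ 0.4978658  -0.08171411  0.096     ] 0.15512156567702248 -1.7762097359827218
tabtop [0.50782513 0.00690127 0.122     ] pivot [0.52125426 0.02469259 0.1       ]
scene head [0.52705017 0.07023064 0.111     ] tabtop [0.50703382 0.01024586 0.122     ] sleevefar [ 0.49141843 -0.11444299  0.096     ]
depth head 1.7287239 1.7540766
case [0.60566489 0.14771707 0.066     ]
case [ 0.61154983 -0.00823876  0.066     ]
case [ 0.45404022 -0.00784677  0.066     ]
case [0.45102381 0.14450395 0.066     ]
[-0.03359508  0.04348564 -0.031     ] 2.228577515731458
[-0.05744841  0.01660365 -0.031     ] 2.8602408567734514
```

Request:
send_rows(rows=[0, 0, 0, 0, 0, -0.81, 0, 0, 0, 0, 0, -0.81, -0.8, -0.95, 0, 0, 0, 0, -0.8, -0.95, 0, 0, 0, 0, -0.8, -0.95, 0, 0, 0, 0, -0.8, -0.95, 0, 0, 0, 0, -0.8, -0.95, 0, 0, 0, 0, -0.8, -0.95, 0, 0, 0, 0, -0.8, -0.95, 0, 0, 0, 0, -0.8, -0.95, 0, 0, 0, 0, -0.8, -0.95, 0, 0, 0, 0, -0.8, -0.95, 0, 0, 0, 0, -0.8, -0.95, 0, 0, 0, 0, -0.8, -0.95, 0, 0, 0, 0, -0.8, -0.95, 0, 0, 0, 0, -0.8, -0.95, 0, 0, 0, 0, -0.8, -0.95, 0, 0, 0, 0, -0.8, -0.95, 0, 0, 0, 0, -0.7, -0.95, 0, 0, 0, 0, 0, 0, 0, 0, 0, 0], fingers=-1)

```text
t: 2.65
tcp_pos: [0.476, 0.0075, 0.2308]
ee_rot: [-0.0, 0.104, 0.995, -0.0]
ft_force: [-1.2, -0.3, 0.3]
width: 0.002
```

```bash
cat >> h.py <<'E'
from scipy.spatial.transform import Rotation
def Rt(s):
    q=s['ee_rot']; return Rotation.from_quat([q[1],q[2],q[3],q[0]]).as_matrix()
HEAD=np.array([.529,.0702]); 
def to(target,s=None):
    s=s or state(); R=Rt(s); d=R.T@(np.array(target)-s['tcp_pos']); 
    print('tcp',s['tcp_pos'].round(4),'xang',np.arctan2(R[1,0],R[0,0]).round(3),'zax',R[:,2].round(3),'t',s['t'],'F',np.round(s['ft_force'],1)); print('units',(d/.025).round(2)); return d
E
python3 - <<'E'
from h import *
s=state();to([.476,.0097,.16],s);print(s['qpos'],s['width'])
c=camera('wrist');cv2.imwrite('pics/w1.png',c['color'])
E
```

```text
tcp [0.476  0.0075 0.2308] xang 2.933 zax [-0.001 -0.    -1.   ] t 2.65 F [-1.2 -0.3  0.3]
units [0.02 0.09 2.83]
[ 1.58083949e-02  3.40377419e-02 -1.41008155e-01  1.39665553e+00
 -1.13713510e-04  2.24367289e-01] 0.0015347818334484789
```

View pics/w1.png

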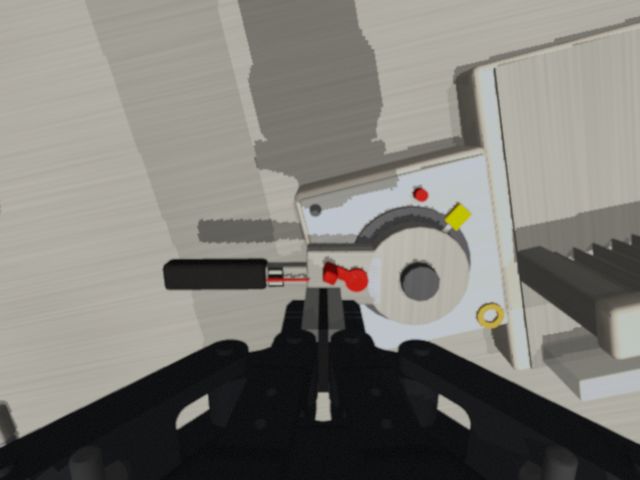

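```bash
python3 - <<'E'
from h import *
c=camera('wrist')
print('knob',onz(c,420,282,.111),'tab',onz(c,329,272,.122),'pivot',onz(c,356,281,.1), 'sl',onz(c,166,274,.096),onz(c,266,274,.096),'o',ray(c,0,0)[0])
hsv=cv2.cvtColor(c['color'],cv2.COLOR_BGR2HSV)
a=c['color'][230:320,260:460];cv2.imwrite('pics/w1z.png',cv2.resize(a,None,fx=4,fy=4,interpolation=cv2.INTER_CUBIC))
E
```

```text
knob [0.52503229 0.06978364 0.111     ] tab [0.50000528 0.0076019  0.122     ] pivot [0.51918966 0.02474973 0.1       ] sl [ 0.48541823 -0.11538404  0.096     ] [ 0.50109663 -0.0411577   0.096     ] o [0.40945969 0.02247912 0.37268005]
```

View pics/w1z.png

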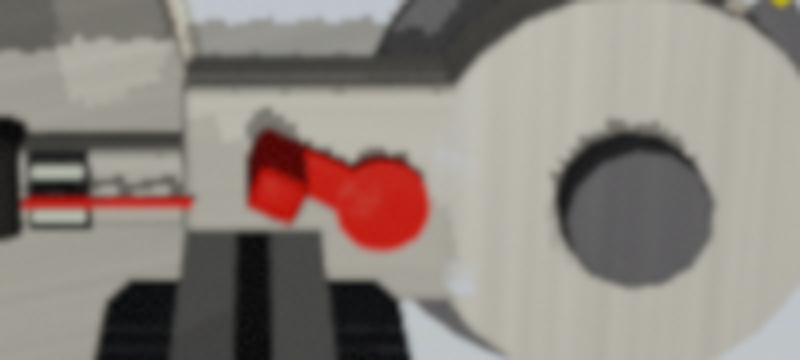

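Request:
send_rows(rows=[0, 0, 0.98, 0, 0, 0, 0, 0, 0.98, 0, 0, 0, 0, 0, 0.98, 0, 0, 0, 0, 0, 0.98, 0, 0, 0, 0, 0, 0.98, 0, 0, 0, 0, 0, 0, 0, 0, 0, -0.2, 0, 0, 0, 0, 0, -0.2, 0, 0, 0, 0, 0, 0, 0, 0, 0, 0, 0])

```text
t: 3.88
tcp_pos: [0.4864, 0.0067, 0.1096]
ee_rot: [0.001, 0.103, 0.995, 0.0]
ft_force: [-0.8, -0.1, 0.1]
width: -0.002
```

```bash
python3 - <<'E'
from h import *
to([.5,0,.108])
c=camera('wrist');cv2.imwrite('pics/w2.png',c['color'])
E
```

```text
tcp [0.4864 0.0067 0.1096] xang 2.936 zax [ 0.001  0.    -1.   ] t 3.875 F [-0.8 -0.1  0.1]
units [-0.59 -0.15  0.06]
```

View pics/w2.png

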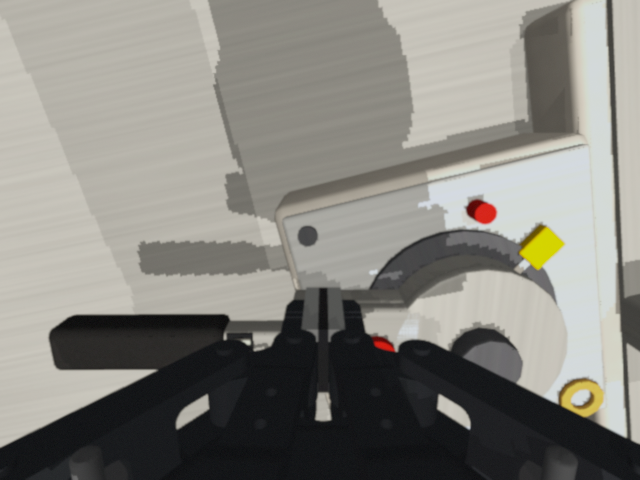

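Request:
send_rows(rows=[-0.12, 0, 0, 0, 0, 0, -0.12, 0, 0, 0, 0, 0, -0.12, 0, 0, 0, 0, 0, -0.12, 0, 0, 0, 0, 0])

```text
t: 4.42
tcp_pos: [0.496, 0.0037, 0.1084]
ee_rot: [-0.001, 0.103, 0.995, -0.001]
ft_force: [-4.1, -2.3, 1.3]
width: -0.001
```

Request:
send_rows(rows=[-0.08, 0, 0, 0, 0, 0, -0.08, 0, 0, 0, 0, 0])

```text
t: 4.68
tcp_pos: [0.5, 0.0029, 0.1083]
ee_rot: [-0.001, 0.103, 0.995, -0.001]
ft_force: [-6.3, -3.3, 0.6]
width: 0.001
```

Request:
send_rows(rows=[-0.08, 0, 0, 0, 0, 0])

```text
t: 4.8
tcp_pos: [0.502, 0.0023, 0.1083]
ee_rot: [-0.001, 0.103, 0.995, -0.001]
ft_force: [-5.1, -3.4, 0.3]
width: 0.002
```

Request:
send_rows(rows=[-0.06, 0, 0, 0, 0, 0, -0.06, 0, 0, 0, 0, 0])

```text
t: 5.05
tcp_pos: [0.5052, 0.0018, 0.1084]
ee_rot: [-0.001, 0.103, 0.995, -0.001]
ft_force: [-3.7, -3.7, 0.6]
width: -0.001
```

Request:
send_rows(rows=[-0.04, 0, 0, 0, 0, 0, 0, 0, 0, 0, 0, 0])

```text
t: 5.3
tcp_pos: [0.5065, 0.0017, 0.1084]
ee_rot: [-0.001, 0.103, 0.995, -0.001]
ft_force: [-2.8, -3.1, -1.0]
width: 0.001
```

Request:
send_rows(rows=[-0.04, 0, 0, 0, 0, 0, 0, 0, 0, 0, 0, 0])

```text
t: 5.55
tcp_pos: [0.5068, 0.0016, 0.1083]
ee_rot: [-0.001, 0.103, 0.995, -0.001]
ft_force: [-5.7, -3.2, -0.4]
width: -0.003
```

```bash
python3 - <<'E'
from h import *
to([.5,0,.108])
for n in('top','scene'):
    c=camera(n)
    y,x=(175,280) if n=='top' else (200,235)
    a=c['color'][y:y+90,x:x+120];cv2.imwrite(f'pics/{n}3.png',cv2.resize(a,None,fx=6.5,fy=6.5,interpolation=cv2.INTER_CUBIC))
E
```

```text
tcp [0.5068 0.0016 0.1083] xang 2.936 zax [-0.002 -0.001 -1.   ] t 5.55 F [-5.7 -3.2 -0.4]
units [ 0.25 -0.12  0.01]
```

View pics/scene3.png

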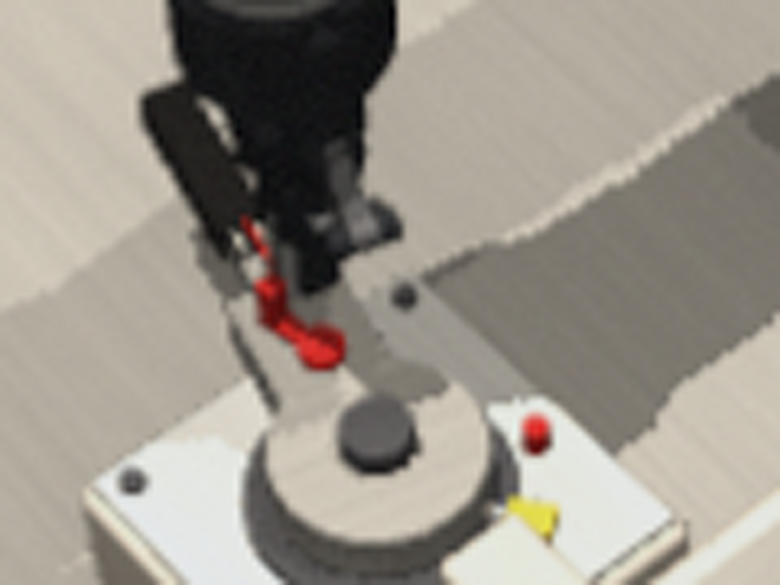

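View pics/top3.png

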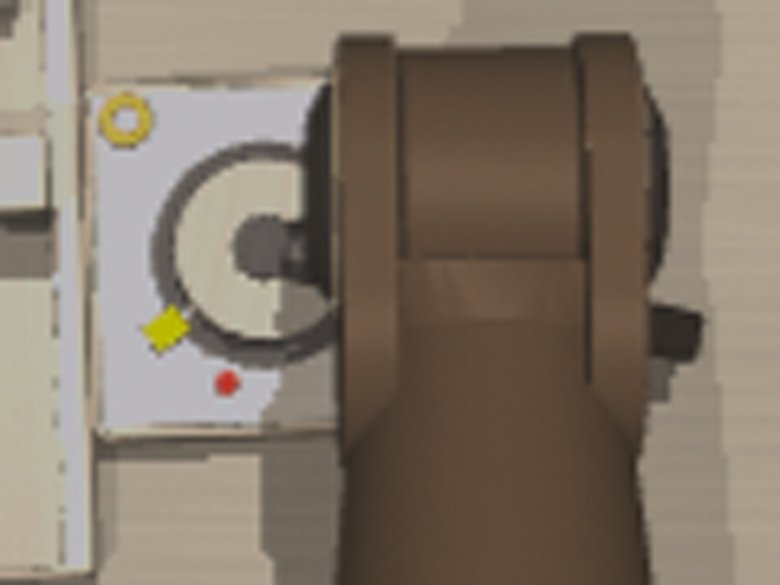

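Request:
send_rows(rows=[-0.04, 0, 0, 0, 0, 0, 0, 0, 0, 0, 0, 0])

```text
t: 5.9
tcp_pos: [0.5077, 0.0016, 0.1083]
ee_rot: [-0.001, 0.103, 0.995, -0.0]
ft_force: [-7.0, -2.3, 1.7]
width: -0.004
```

Request:
send_rows(rows=[-0.03, 0, 0, 0, 0, 0, 0, 0, 0, 0, 0, 0])

```text
t: 6.15
tcp_pos: [0.5084, 0.0014, 0.1083]
ee_rot: [-0.001, 0.103, 0.995, -0.0]
ft_force: [-7.2, -2.8, 0.8]
width: -0.0
```

Request:
send_rows(rows=[0.6, 0, 0, 0, 0, 0, 1, 0, 0, 0, 0, 0, 1, 0, 0, 0, 0, 0, 1, 0, -0.4, 0, 0, 0, 0, 0, -1, 0, 0, 0, 0, 0, -1, 0, 0, 0, 0, 0, 0, 0, 0, 0])

```text
t: 7.02
tcp_pos: [0.4229, 0.0206, 0.1709]
ee_rot: [0.003, 0.102, 0.995, 0.001]
ft_force: [-0.5, 0.7, -0.4]
width: -0.003
```

```bash
python3 - <<'E'
from h import *
to([.5,0,.108])
c=camera('wrist');cv2.imwrite('pics/w4.png',c['color'])
E
```

```text
tcp [0.4229 0.0206 0.1709] xang 2.936 zax [ 0.005  0.001 -1.   ] t 7.025 F [-0.5  0.7 -0.4]
units [-3.18 -0.18  2.53]
```

View pics/w4.png

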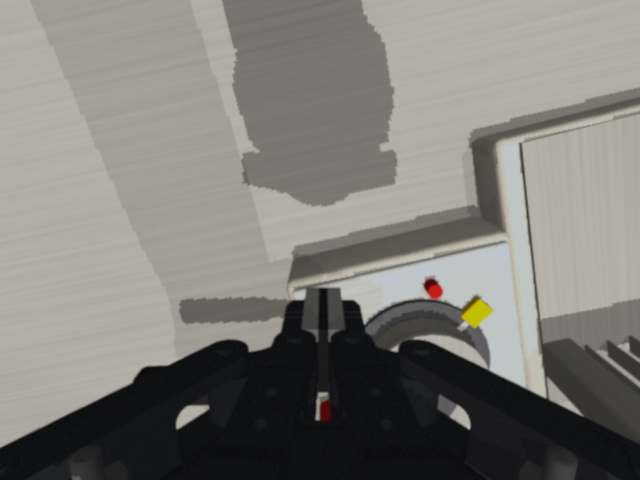

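Not visible from the wrist; use scene/top.

```bash
cat > zz.py <<'E'
from h import *
import sys
def zoom(tag):
    out=[]
    for n in('top','scene'):
        c=camera(n)
        y,x=(165,285) if n=='top' else (200,235)
        a=c['color'][y:y+90,x:x+120];out.append(cv2.resize(a,None,fx=5,fy=5,interpolation=cv2.INTER_CUBIC))
    cv2.imwrite(f'pics/{tag}_t.png',out[0]);cv2.imwrite(f'pics/{tag}_s.png',out[1])
    to([.5,0,.1])
zoom(sys.argv[1])
E
python3 zz.py a5
```

```text
tcp [0.4212 0.0203 0.1681] xang 2.936 zax [-0.  0. -1.] t 7.175 F [ 0.6  0.  -0.2]
units [-3.25 -0.15  2.72]
```

View pics/a5_t.png

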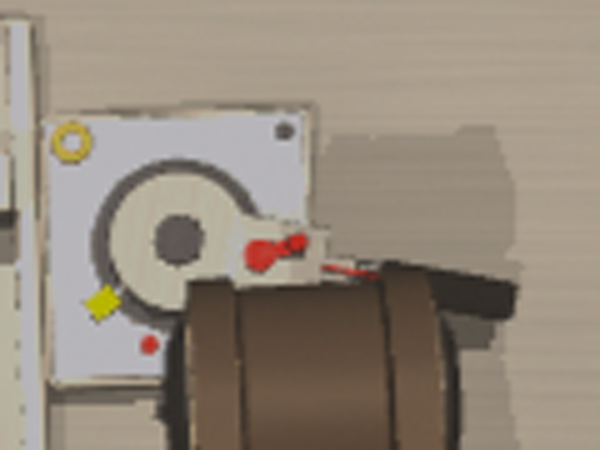

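View pics/a5_s.png

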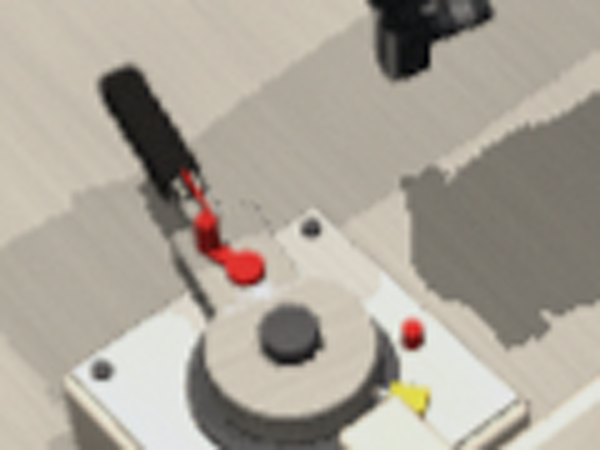

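```bash
python3 - <<'E'
from h import *
import pickle
C=pickle.load(open('c0.pkl','rb'))
c=C['top'];sc=C['scene']
g=lambda x,y,z:onz(c,285+(x+.5)/5-.5,165+(y+.5)/5-.5,z)
k=lambda x,y,z:onz(sc,235+(x+.5)/5-.5,200+(y+.5)/5-.5,z)
H=g(179,239,.111)
def ang(p,q): d=(p-q)[:2]; return np.arctan2(d[1],d[0])
for t in (296,242),(297,241):
  T=g(*t,.122);print(T)
S=g(516,302,.086);print('handle',ang(S,H))
a=-1.776; P=HEAD+.046*np.array([np.cos(a),np.sin(a)])
print('lever top',ang(T,np.r_[P,0])-a)
T2=k(206,214,.122);print(T2,ang(T2,np.r_[P,0])-a)
E
```

```text
[0.52736798 0.00450734 0.122     ]
[0.52792956 0.00394551 0.122     ]
handle -1.7454209041178002
lever top 0.5781710363586374
[0.52462651 0.00322466 0.122     ] 0.4292571120727169
```

```bash
python3 - <<'E'
from h import *
to([.464,-.0746,.072])
E
```

```text
tcp [0.4212 0.0203 0.1681] xang 2.936 zax [-0.  0. -1.] t 7.175 F [ 0.6  0.  -0.2]
units [-2.45 -3.37  3.84]
```

Request:
send_rows(rows=[-0.4, -0.9, 0, 0, 0, 0, -0.6, -0.9, 0, 0, 0, 0, -0.7, -0.9, 0, 0, 0, 0, -0.6, -0.6, 0, 0, 0, 0, 0, 0, 0.9, 0, 0, 0, 0, 0, 0.9, 0, 0, 0, 0, 0, 0.9, 0, 0, 0, 0, 0, 0.9, 0, 0, 0, 0, 0, 0.2, 0, 0, 0, 0, 0, 0, 0, 0, 0])

```text
t: 8.43
tcp_pos: [0.4609, -0.0724, 0.0737]
ee_rot: [-0.0, 0.103, 0.995, 0.0]
ft_force: [-0.7, 0.7, 0.9]
width: 0.001
```

```bash
python3 zz.py a6
```

```text
tcp [ 0.4616 -0.0725  0.0746] xang 2.936 zax [ 0.001 -0.    -1.   ] t 8.525 F [-0.2  0.2 -0.4]
units [-0.91  3.15 -1.02]
```

View pics/a6_s.png

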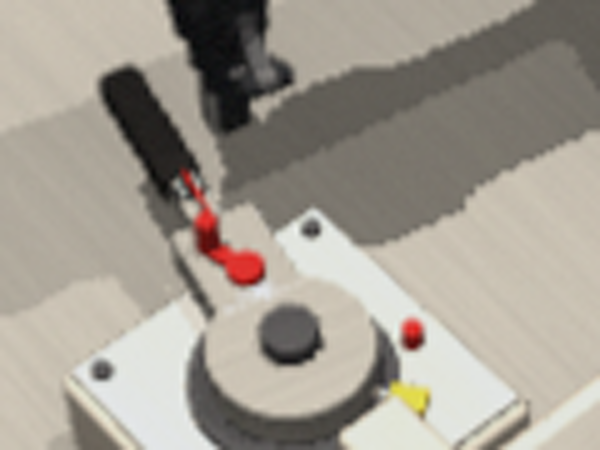

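Request:
send_rows(rows=[-0.1, 0, 0.1, 0, 0, 0, -0.1, 0, 0, 0, 0, 0, -0.1, 0, 0, 0, 0, 0, -0.1, 0, 0, 0, 0, 0, -0.1, 0, 0, 0, 0, 0, 0, 0, 0, 0, 0, 0])

```text
t: 9.28
tcp_pos: [0.4734, -0.075, 0.0713]
ee_rot: [-0.0, 0.103, 0.995, 0.0]
ft_force: [-0.2, -0.5, -1.0]
width: -0.002
```

Request:
send_rows(rows=[-0.186, -0.024, 0, 0, 0, -0.2, -0.186, -0.024, 0, 0, 0, -0.2, -0.186, -0.024, 0, 0, 0, -0.2, -0.186, -0.024, 0, 0, 0, -0.2])

```text
t: 9.78
tcp_pos: [0.4913, -0.0805, 0.0713]
ee_rot: [-0.0, 0.042, 0.999, -0.0]
ft_force: [-2.5, -0.1, 1.1]
width: 0.004
```

```bash
cat > st.py <<'E'
from h import *
def st():
    s=state();R=Rt(s);p=s['tcp_pos'][:2]-HEAD;xa=np.arctan2(R[1,0],R[0,0])
    th=xa-np.pi if xa>0 else xa+np.pi   # t angle
    t=np.array([np.cos(th),np.sin(th)]);u=np.array([t[1],-t[0]])
    f=np.array(s['ft_force'][:2])
    print('t',s['t'],'tcp',s['tcp_pos'].round(4),'hang if parallel',(th-np.pi/2).round(3),'rad',(p@u).round(4),'off',(p@t).round(4),'Ft',(-f@t).round(1),'Fu',(f@u).round(1),'torq',(-f@t*(p@u)).round(2),'q6',s['qpos'][5].round(2))
if __name__=='__main__': st()
E
python3 st.py
```

```text
t 9.775 tcp [ 0.4913 -0.0805  0.0713] hang if parallel -1.655 rad 0.1533 off -0.025 Ft 2.5 Fu 0.3 torq 0.39 q6 -0.08
```

Request:
send_rows(rows=[-0.186, -0.024, 0, 0, 0, -0.2, -0.186, -0.024, 0, 0, 0, -0.2, -0.186, -0.024, 0, 0, 0, -0.2, -0.186, -0.024, 0, 0, 0, -0.2, -0.186, -0.024, 0, 0, 0, -0.2, -0.186, -0.024, 0, 0, 0, -0.2])

```text
t: 10.52
tcp_pos: [0.5184, -0.0845, 0.0712]
ee_rot: [-0.001, -0.048, 0.999, -0.0]
ft_force: [-6.5, -1.4, 4.0]
width: 0.003
```

```bash
python3 st.py; python3 zz.py a7
```

```text
t 10.525 tcp [ 0.5184 -0.0845  0.0712] hang if parallel -1.475 rad 0.153 off -0.0254 Ft 6.6 Fu 0.8 torq 1.0 q6 -0.26
tcp [ 0.5189 -0.0845  0.0712] xang -3.046 zax [-0.001 -0.001 -1.   ] t 10.625 F [-5.4 -2.8  3.2]
units [ 0.43  3.44 -1.15]
```

View pics/a7_s.png

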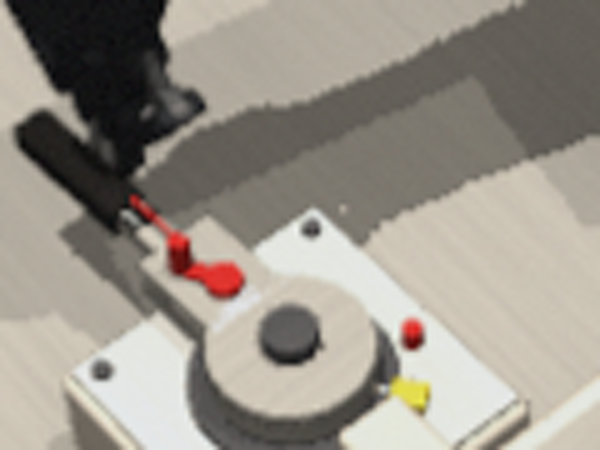

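View pics/a7_t.png

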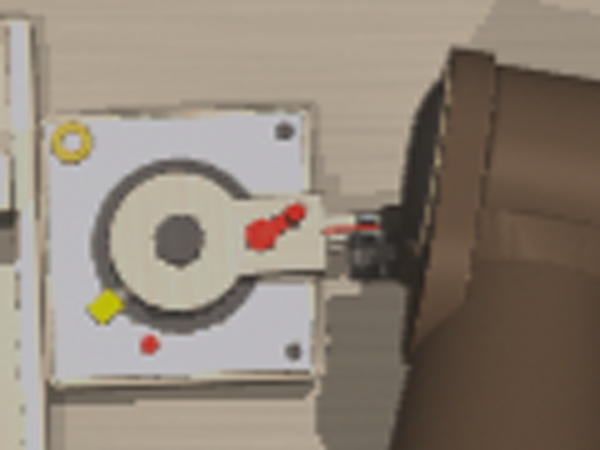

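Request:
send_rows(rows=[-0.186, -0.024, 0, 0, 0, -0.2, -0.186, -0.024, 0, 0, 0, -0.2, -0.186, -0.024, 0, 0, 0, -0.2, -0.186, -0.024, 0, 0, 0, -0.2, -0.186, -0.024, 0, 0, 0, -0.2])

```text
t: 11.25
tcp_pos: [0.5419, -0.0841, 0.0712]
ee_rot: [-0.001, -0.123, 0.992, -0.0]
ft_force: [-5.3, -2.6, 4.1]
width: -0.006
```

```bash
python3 st.py; python3 zz.py a8; python3 - <<'E'
from h import *
import pickle
c=camera('top');sc=camera('scene')
for n,c in (('top',c),('scene',sc)):
    hsv=cv2.cvtColor(c['color'],cv2.COLOR_BGR2HSV)
    m=cv2.inRange(hsv,(25,150,120),(35,255,255)); m[:180]=0;m[320:]=0;m[:,:280]=0;m[:,400:]=0
    ys,xs=np.nonzero(m); print(n,len(xs)); p=onz(c,xs.mean(),ys.mean(),.075)
    print(p,np.arctan2(p[1]-HEAD[1],p[0]-HEAD[0]))
E
```

```text
t 11.25 tcp [ 0.5419 -0.0841  0.0712] hang if parallel -1.325 rad 0.1528 off -0.025 Ft 5.8 Fu 1.2 torq 0.89 q6 -0.4
tcp [ 0.5424 -0.084   0.0712] xang -2.896 zax [-0.001 -0.001 -1.   ] t 11.35 F [-5.6 -2.4  3.4]
units [ 0.83  3.67 -1.15]
top 44
[0.52468337 0.11523276 0.075     ] 1.6663597917212005
scene 29
[0.48875651 0.1098329  0.075     ] 2.363838480845338
```

View pics/a8_t.png

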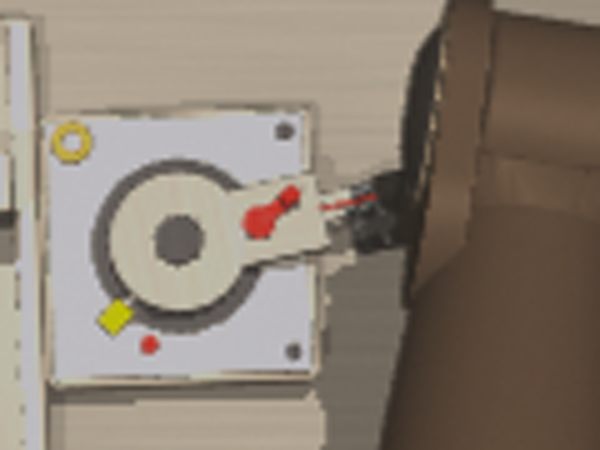

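Request:
send_rows(rows=[-0.186, -0.024, 0, 0, 0, -0.2, -0.186, -0.024, 0, 0, 0, -0.2, -0.186, -0.024, 0, 0, 0, -0.2, -0.186, -0.024, 0, 0, 0, -0.2, -0.186, -0.024, 0, 0, 0, -0.2])

```text
t: 12.08
tcp_pos: [0.5651, -0.0801, 0.0712]
ee_rot: [-0.001, -0.197, 0.98, -0.001]
ft_force: [-4.8, -2.3, 3.8]
width: -0.002
```

```bash
python3 st.py; python3 zz.py a9
```

```text
t 12.075 tcp [ 0.5651 -0.0801  0.0712] hang if parallel -1.175 rad 0.1526 off -0.0247 Ft 5.3 Fu 0.3 torq 0.81 q6 -0.54
tcp [ 0.5655 -0.08    0.0713] xang -2.746 zax [-0.001 -0.001 -1.   ] t 12.175 F [-3.9 -2.6  3.7]
units [ 1.19  3.96 -1.15]
```

View pics/a9_t.png

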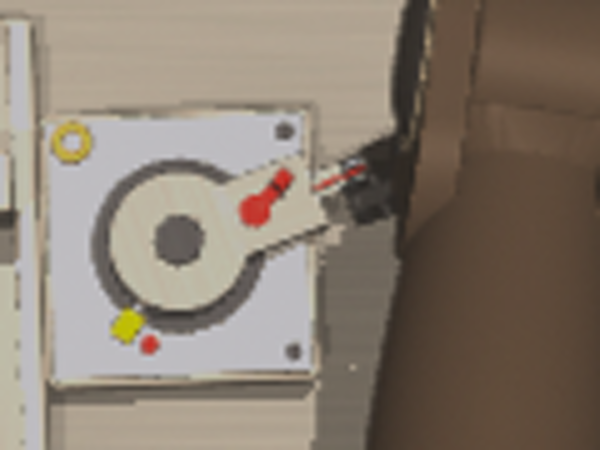

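Request:
send_rows(rows=[-0.124, -0.018, 0, 0, 0, -0.13, -0.124, -0.018, 0, 0, 0, -0.13])

```text
t: 12.42
tcp_pos: [0.5711, -0.0785, 0.0713]
ee_rot: [-0.001, -0.215, 0.977, -0.0]
ft_force: [-5.9, -2.5, 4.6]
width: 0.005
```

```bash
python3 st.py; python3 zz.py b1
```

```text
t 12.425 tcp [ 0.5711 -0.0785  0.0713] hang if parallel -1.136 rad 0.1526 off -0.0244 Ft 6.4 Fu -0.2 torq 0.97 q6 -0.57
tcp [ 0.5714 -0.0784  0.0713] xang -2.707 zax [-0.001 -0.001 -1.   ] t 12.525 F [-5.4 -2.4  2.7]
units [ 1.27  4.04 -1.15]
```

View pics/b1_t.png

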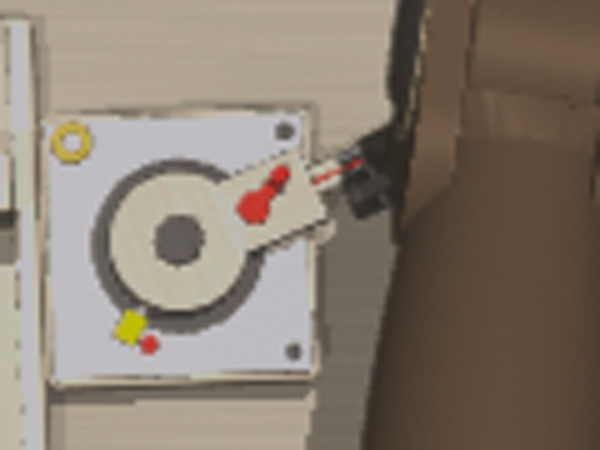

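Request:
send_rows(rows=[-0.062, -0.009, 0, 0, 0, -0.065, 0, 0, 0, 0, 0, 0])

```text
t: 12.78
tcp_pos: [0.5726, -0.078, 0.0712]
ee_rot: [-0.001, -0.22, 0.975, -0.0]
ft_force: [-5.3, -2.9, 3.2]
width: -0.004
```

Request:
send_rows(rows=[-0.062, -0.009, 0, 0, 0, -0.065, 0, 0, 0, 0, 0, 0])

```text
t: 13.02
tcp_pos: [0.5741, -0.0775, 0.0712]
ee_rot: [-0.001, -0.225, 0.974, -0.0]
ft_force: [-6.9, -2.4, 3.5]
width: 0.003
```

Request:
send_rows(rows=[-0.04, -0.006, 0, 0, 0, -0.045, 0, 0, 0, 0, 0, 0])

```text
t: 13.28
tcp_pos: [0.575, -0.0772, 0.0712]
ee_rot: [-0.001, -0.228, 0.974, -0.0]
ft_force: [-5.4, -2.7, 3.2]
width: 0.004
```

```bash
python3 st.py
```

```text
t 13.275 tcp [ 0.575  -0.0772  0.0712] hang if parallel -1.111 rad 0.1525 off -0.0242 Ft 6.1 Fu -0.0 torq 0.92 q6 -0.59
```

Still turning (~6 N). Continue in small steps.

Request:
send_rows(rows=[-0.05, -0.007, 0, 0, 0, -0.053, 0, 0, 0, 0, 0, 0])

```text
t: 13.52
tcp_pos: [0.5763, -0.0768, 0.0712]
ee_rot: [-0.001, -0.232, 0.973, -0.0]
ft_force: [-5.7, -2.3, 3.6]
width: 0.003
```

Request:
send_rows(rows=[-0.05, -0.007, 0, 0, 0, -0.053, 0, 0, 0, 0, 0, 0])

```text
t: 13.78
tcp_pos: [0.5775, -0.0764, 0.0712]
ee_rot: [-0.001, -0.236, 0.972, -0.0]
ft_force: [-5.1, -2.1, 3.4]
width: -0.003
```

Request:
send_rows(rows=[-0.05, -0.007, 0, 0, 0, -0.053, 0, 0, 0, 0, 0, 0])

```text
t: 14.02
tcp_pos: [0.5787, -0.076, 0.0712]
ee_rot: [-0.001, -0.24, 0.971, -0.0]
ft_force: [-5.4, -2.4, 3.1]
width: -0.0
```

```bash
python3 st.py
```

```text
t 14.025 tcp [ 0.5787 -0.076   0.0712] hang if parallel -1.087 rad 0.1525 off -0.0241 Ft 5.9 Fu -0.4 torq 0.89 q6 -0.61
```

Request:
send_rows(rows=[-0.05, -0.007, 0, 0, 0, -0.053, 0, 0, 0, 0, 0, 0])

```text
t: 14.28
tcp_pos: [0.5799, -0.0756, 0.0712]
ee_rot: [-0.001, -0.243, 0.97, -0.0]
ft_force: [-5.2, -2.0, 3.5]
width: 0.002
```

Request:
send_rows(rows=[-0.05, -0.007, 0, 0, 0, -0.053, 0, 0, 0, 0, 0, 0])

```text
t: 14.52
tcp_pos: [0.581, -0.0752, 0.0712]
ee_rot: [-0.001, -0.247, 0.969, -0.0]
ft_force: [-5.4, -2.7, 4.1]
width: 0.001
```

```bash
python3 st.py;  python3 zz.py b2
```

```text
t 14.525 tcp [ 0.581  -0.0752  0.0712] hang if parallel -1.071 rad 0.1525 off -0.024 Ft 6.0 Fu -0.2 torq 0.92 q6 -0.63
tcp [ 0.581  -0.0751  0.0712] xang -2.642 zax [-0.001 -0.001 -1.   ] t 14.625 F [-6.3 -2.4  3. ]
units [ 1.4   4.19 -1.15]
```

View pics/b2_t.png

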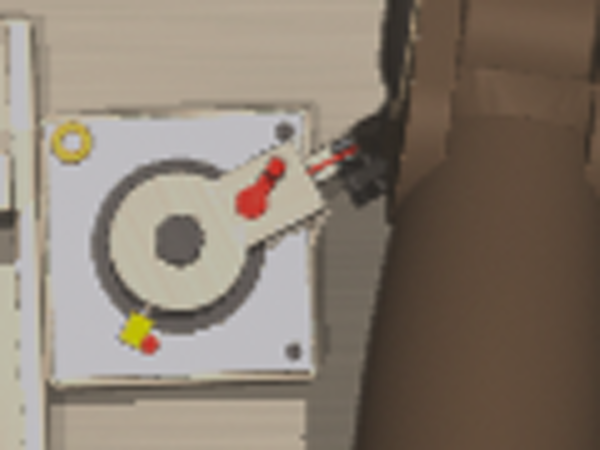

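View pics/b2_s.png

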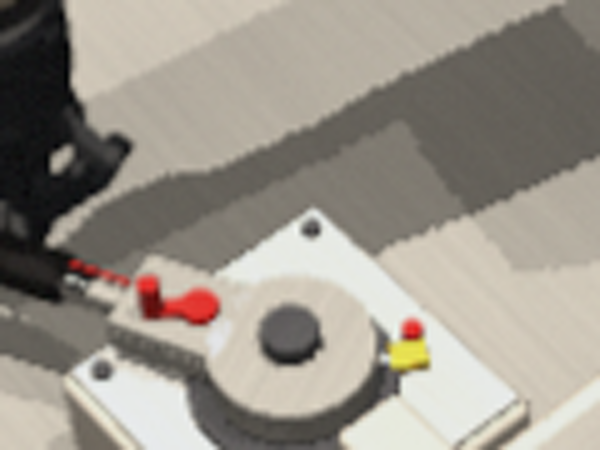

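Close to touching; continue.

Request:
send_rows(rows=[-0.05, -0.007, 0, 0, 0, -0.053, 0, 0, 0, 0, 0, 0])

```text
t: 14.88
tcp_pos: [0.5821, -0.0748, 0.0712]
ee_rot: [-0.001, -0.251, 0.968, -0.0]
ft_force: [-6.9, -2.6, 3.5]
width: -0.001
```

Request:
send_rows(rows=[-0.05, -0.007, 0, 0, 0, -0.053, 0, 0, 0, 0, 0, 0])

```text
t: 15.12
tcp_pos: [0.5831, -0.0744, 0.0712]
ee_rot: [-0.001, -0.255, 0.967, -0.0]
ft_force: [-6.3, -2.6, 5.0]
width: 0.001
```

Request:
send_rows(rows=[-0.05, -0.007, 0, 0, 0, -0.053, 0, 0, 0, 0, 0, 0])

```text
t: 15.38
tcp_pos: [0.5841, -0.074, 0.0712]
ee_rot: [-0.001, -0.259, 0.966, -0.001]
ft_force: [-7.6, -4.0, 5.1]
width: 0.001
```

```bash
python3 st.py
```

```text
t 15.375 tcp [ 0.5841 -0.074   0.0712] hang if parallel -1.047 rad 0.1524 off -0.0244 Ft 8.5 Fu -0.3 torq 1.3 q6 -0.65
```

Request:
send_rows(rows=[-0.05, -0.007, 0, 0, 0, -0.053, 0, 0, 0, 0, 0, 0])

```text
t: 15.62
tcp_pos: [0.5851, -0.0737, 0.0712]
ee_rot: [-0.001, -0.263, 0.965, -0.001]
ft_force: [-7.5, -3.1, 5.2]
width: -0.001
```

```bash
python3 st.py
```

```text
t 15.625 tcp [ 0.5851 -0.0737  0.0712] hang if parallel -1.039 rad 0.1524 off -0.0246 Ft 8.1 Fu -1.1 torq 1.23 q6 -0.66
```

Request:
send_rows(rows=[-0.05, -0.007, 0, 0, 0, -0.053, 0, 0, 0, 0, 0, 0])

```text
t: 15.88
tcp_pos: [0.586, -0.0732, 0.0712]
ee_rot: [-0.002, -0.266, 0.964, -0.001]
ft_force: [-8.8, -3.2, 5.4]
width: -0.001
```

```bash
python3 st.py
```

```text
t 15.875 tcp [ 0.586  -0.0732  0.0712] hang if parallel -1.031 rad 0.1524 off -0.0247 Ft 9.2 Fu -1.7 torq 1.4 q6 -0.66
```

Request:
send_rows(rows=[-0.05, -0.007, 0, 0, 0, -0.053, 0, 0, 0, 0, 0, 0])

```text
t: 16.12
tcp_pos: [0.587, -0.0729, 0.0712]
ee_rot: [-0.002, -0.27, 0.963, -0.001]
ft_force: [-9.5, -4.6, 5.5]
width: -0.001
```

Request:
send_rows(rows=[-0.05, -0.007, 0, 0, 0, -0.053, 0, 0, 0, 0, 0, 0])

```text
t: 16.38
tcp_pos: [0.588, -0.0725, 0.0712]
ee_rot: [-0.002, -0.274, 0.962, -0.001]
ft_force: [-10.1, -4.4, 5.8]
width: 0.0
```

```bash
python3 st.py;  python3 zz.py b3
```

```text
t 16.375 tcp [ 0.588  -0.0725  0.0712] hang if parallel -1.016 rad 0.1524 off -0.025 Ft 10.9 Fu -1.6 torq 1.66 q6 -0.68
tcp [ 0.588  -0.0725  0.0712] xang -2.587 zax [-0.003 -0.002 -1.   ] t 16.475 F [-8.6 -5.1  6.3]
units [ 1.47  4.32 -1.15]
```

View pics/b3_t.png

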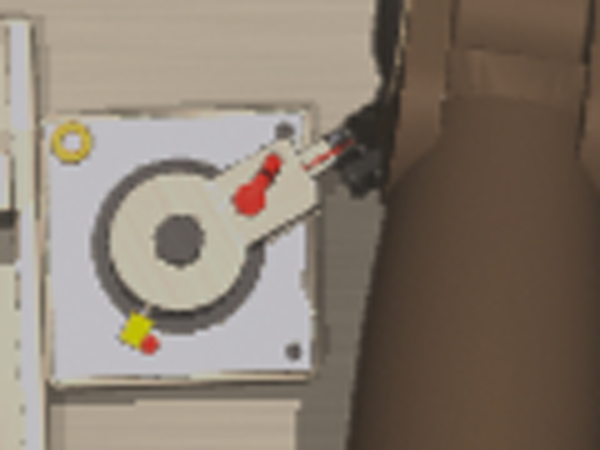

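View pics/b3_s.png

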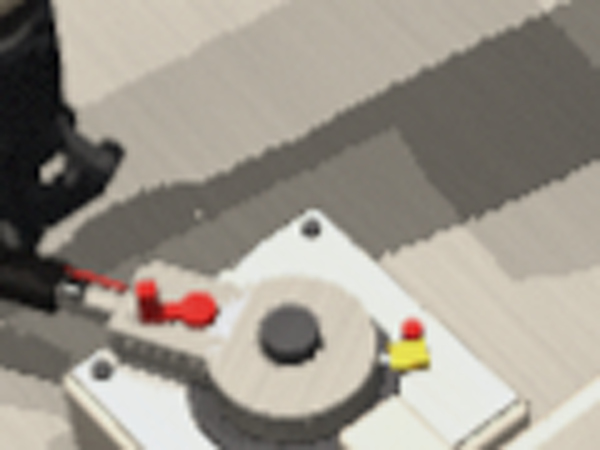

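```bash
python3 - <<'E'
import cv2,numpy as np
for n in ['a8','a9','b1','b2','b3']:
  for v in 'ts':
    a=cv2.imread(f'pics/{n}_{v}.png');h=cv2.cvtColor(a,cv2.COLOR_BGR2HSV)
    m=cv2.inRange(h,(25,180,130),(33,255,255))
    if v=='t': m[:250]=0
    ys,xs=np.nonzero(m)
    r=cv2.inRange(h,(0,150,120),(8,255,255))|cv2.inRange(h,(172,150,120),(180,255,255))
    cc=cv2.connectedComponentsWithStats(r)
    print(n,v,'lug',xs.mean().round(2),ys.mean().round(2),len(xs),'red',[(c.round(1).tolist(),int(s[4])) for c,s in zip(cc[3][1:],cc[2][1:]) if s[4]>60])
E
```

```text
a8 t lug 116.08 316.29 563 red [([269.1, 213.6], 1122), ([149.5, 344.1], 147)]
a8 s lug 419.46 387.73 63 red [([121.7, 230.2], 173), ([162.6, 256.4], 346), ([206.1, 288.0], 1264), ([412.3, 330.7], 243)]
a9 t lug 127.6 325.08 562 red [([282.4, 179.7], 215), ([258.5, 206.5], 840), ([149.6, 344.1], 149)]
a9 s lug 416.09 373.28 32 red [([107.0, 254.6], 265), ([152.9, 273.7], 300), ([196.5, 299.0], 1277), ([412.3, 331.0], 237)]
b1 t lug 130.97 326.72 556 red [([262.1, 197.2], 1098), ([149.2, 344.0], 154)]
b1 s lug 421.67 368.96 24 red [([106.2, 261.9], 152), ([151.3, 277.7], 288), ([195.3, 302.3], 1243), ([412.3, 330.7], 236)]
b2 t lug 136.48 329.04 534 red [([342.7, 154.3], 82), ([275.5, 167.6], 206), ([254.5, 197.7], 861), ([149.2, 344.0], 164)]
b2 s lug 411.31 364.81 16 red [([75.8, 263.6], 64), ([92.1, 269.6], 92), ([147.5, 286.2], 297), ([192.0, 307.4], 1278), ([412.2, 330.5], 228)]
b3 t lug 136.48 329.04 534 red [([271.9, 164.4], 212), ([252.4, 195.0], 860), ([149.1, 344.1], 163)]
b3 s lug 410.93 364.64 14 red [([93.3, 277.6], 222), ([146.3, 291.1], 288), ([190.3, 310.3], 1230), ([412.1, 330.5], 231)]
```

Request:
send_rows(rows=[-0.05, -0.007, 0, 0, 0, -0.053, 0, 0, 0, 0, 0, 0])

```text
t: 16.73
tcp_pos: [0.589, -0.0721, 0.0712]
ee_rot: [-0.002, -0.278, 0.961, -0.001]
ft_force: [-11.1, -5.0, 6.5]
width: -0.003
```

Request:
send_rows(rows=[-0.05, -0.007, 0, 0, 0, -0.053, 0, 0, 0, 0, 0, 0])

```text
t: 16.98
tcp_pos: [0.59, -0.0716, 0.0712]
ee_rot: [-0.002, -0.282, 0.96, -0.001]
ft_force: [-11.1, -5.2, 5.2]
width: -0.0
```

```bash
python3 st.py
```

```text
t 16.975 tcp [ 0.59   -0.0716  0.0712] hang if parallel -1.0 rad 0.1523 off -0.0253 Ft 12.2 Fu -1.6 torq 1.85 q6 -0.69
```

Request:
send_rows(rows=[-0.05, -0.007, 0, 0, 0, -0.053, 0, 0, 0, 0, 0, 0])

```text
t: 17.23
tcp_pos: [0.591, -0.0712, 0.0712]
ee_rot: [-0.002, -0.285, 0.958, -0.001]
ft_force: [-11.4, -5.4, 7.3]
width: -0.001
```

Request:
send_rows(rows=[-0.05, -0.007, 0, 0, 0, -0.053, 0, 0, 0, 0, 0, 0, 0, 0, 0, 0, 0, 0])

```text
t: 17.6
tcp_pos: [0.5919, -0.0708, 0.0712]
ee_rot: [-0.003, -0.289, 0.957, -0.001]
ft_force: [-12.6, -6.9, 7.3]
width: 0.001
```

```bash
python3 st.py;  python3 zz.py b4
```

```text
t 17.6 tcp [ 0.5919 -0.0708  0.0712] hang if parallel -0.984 rad 0.1523 off -0.0256 Ft 14.4 Fu -1.2 torq 2.19 q6 -0.7
tcp [ 0.5919 -0.0708  0.0712] xang -2.555 zax [-0.004 -0.003 -1.   ] t 17.7 F [-12.5  -6.7   7.3]
units [ 1.5   4.39 -1.14]
```

View pics/b4_t.png

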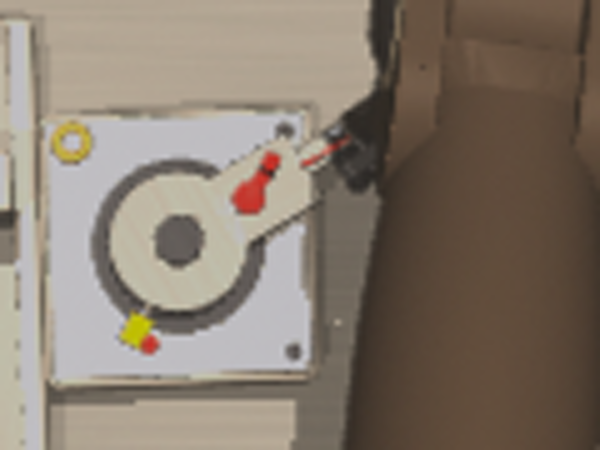

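Request:
send_rows(rows=[0.1, 0, 0, 0, 0, 0, 0.1, 0, 0, 0, 0, 0, 0.15, 0, 0, 0, 0, 0, 0.2, 0, 0, 0, 0, 0, 0.4, 0, 0, 0, 0, 0, 0.7, 0, 0, 0, 0, 0, 0.8, 0, 0, 0, 0, 0, 0, 0, -0.8, 0, 0, 0, 0, 0, -1, 0, 0, 0, 0, 0, -1, 0, 0, 0, 0, 0, -1, 0, 0, 0, 0, 0, -1, 0, 0, 0, 0, 0, 0, 0, 0, 0])

```text
t: 19.32
tcp_pos: [0.5437, -0.104, 0.1935]
ee_rot: [0.002, -0.289, 0.957, -0.001]
ft_force: [-0.2, 0.3, -0.6]
width: -0.002
```

```bash
python3 st.py;  python3 zz.py b5
```

```text
t 19.325 tcp [ 0.5437 -0.104   0.1935] hang if parallel -0.985 rad 0.1532 off -0.0841 Ft -0.0 Fu -0.4 torq -0.0 q6 -0.77
tcp [ 0.5427 -0.1036  0.1909] xang -2.556 zax [ 0. -0. -1.] t 19.425 F [-0.7 -0.1 -0.1]
units [-0.87  4.4   3.64]
```

View pics/b5_t.png

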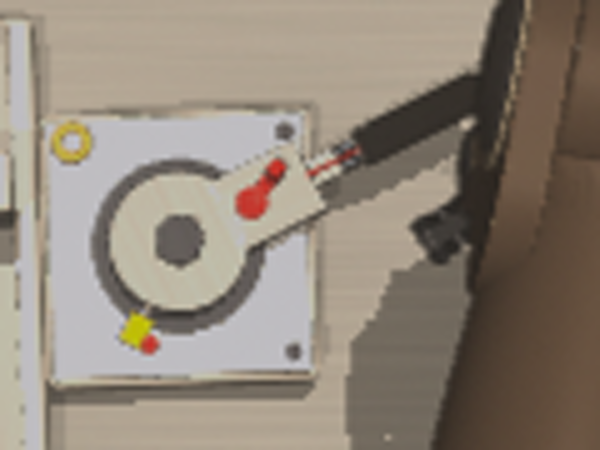

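View pics/b5_s.png

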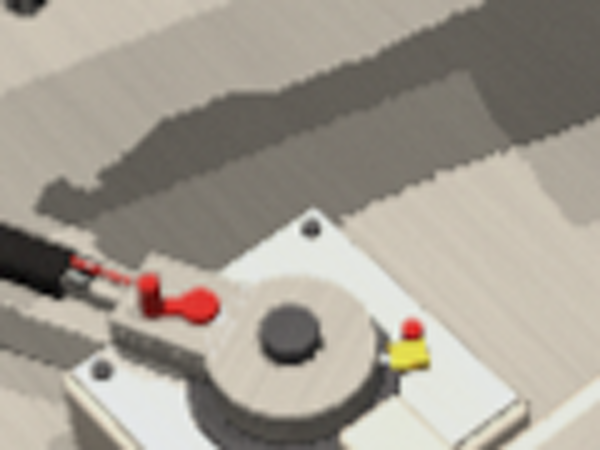

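```bash
python3 -c "
from cell import hand_in
print(hand_in())"
```

```text
the job is handed in; nothing more can be done
None
```

The lever is flipped to the loosening side and the bolt is at its stop. I have handed the job in at about 19.4 s, with the arm clear.

- **Lever:** I pushed the red lever over with the shut fingers until the push rose to about 7 N at its end stop. Two camera views put it at +0.43 and +0.58 rad. They disagree by 0.15 rad, but both match the +0.45 stop within what the pictures can resolve.
- **Bolt:** I pushed the sleeve counter-clockwise. The bolt turned at about 0.9 N m until the yellow lug met the red pin. I then pressed in steps of about 1 mm up to 14.4 N, which is about 2.2 N m or 0.027 rad of strain. That is past the 0.02 "firm" level and below the 0.042 limit. The strain figure comes from the wrist force; I did not read the pointer against its marks.
- **Last checks:** After backing off, the wrist force read about zero, the lug was still against the pin, and the lever was still on the loosening side.
- **Unexpected:** With the lug already stopped, the head still swung about 0.04 rad under load. It went back when I let go, so I take it as springiness in the ratchet.
- **Not checked:** The washer was in place in the last picture. I did not take a final full-bench picture of the other loose items. I planned the moves to stay clear of them and saw no unexplained contact force.

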